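# Load the sample dispatch rack at a clinic reception, weighted ends down

### The arm

A 7-joint arm with a two-finger parallel gripper is mounted at the origin on the work surface. World frame = base frame: x ahead of the robot, y to its left, z up, the work surface at z = 0. Lengths are in m, angles in rad, forces in N, time in s.
With the tool pointing down it reaches from about 0.425 to 0.925 m from the base axis. Payload 6.8 kg.
Tool frame: the origin (TCP) lies at the very end of the fingers, on their centre line; the grasp point (between the pads) lies 19 mm behind it; z points along the fingers, y is the line along which they close (so a half turn about z gives the same grasp; the last joint's range is limited). The gripper opens to 85 mm and grips with 20 to 120 N. Pads are 22 mm wide; open, the fingers measure 114 mm over their backs; the gripper's body (76 mm by 85 mm) begins 54 mm behind the grasp point. The pads swing forward as they close: fully open they stand 13 mm farther back than shut.
Start: joints at [1.222, 0.477, 0.022, 1.555, -0.011, 1.109, -0.083], TCP at [0.161, -0.656, 0.208] pointing down, gripper open.
Joint ranges: [-2.96, 2.96], [-0.34, 2.1], [-1.41, 1.46], [0.24, 2.44], [-1.37, 4.51], [0.17, 1.92], [-2.96, 2.96]. Speed limits (rad/s): [2.39, 2.39, 3.14, 3.14, 3.14, 3.14, 3.14].

### API

Orientations are given as a unit quaternion [w, x, y, z].
In Python, from station import bot gives the robot as it stands.
- The arm moves only by the tool jog_arm, never from a script. Its argument "motion" is a list of rows, each a list of 7 numbers: the turn, a rotation vector about the tool's x, y, z in rad, then the shift along the tool's x, y, z in mm, then the finger opening in mm, from 0 to 85.4. A call has 1 to 10 rows; each row is the pose to reach, as a shift and turn from the pose commanded when the call began, along the tool's axes at that moment; what a row does not reach only later rows make up. A row lasts 1/8 s, in which the tool goes at most 62.5 mm and 10.7 degrees, less where a joint would pass 70% of its speed; a pose out of reach is approached as far as the arm can. A call with a gripper value outside its range is refused whole. The fingers move at their own pace and stop on an object; "grip_force" is the grip in N (left out, the last holds). Time passes only in rows, so rows that repeat a pose let the fingers close. It gives the time, the measured TCP pose, the force, the opening and the grip force at its end, in the units of the state.
- bot.get_obs(): the state, without advancing time (a new reading comes with each control period).
- bot.read_camera(name): name is "side" or "top"; returns a dict with "pixels" (420x560x3 uint8, red, green, blue), "camera_matrix" (3x3 intrinsics, pixels), "T" (4x4, takes a point from camera to world coordinates). Camera axes: x right, y down, z forward; pixel columns grow to the right and rows downward; lengths in m; the calibration is good to about 2 mm. A picture is of the moment at which its call begins. There is no depth.
- bot.hand_in(): hands the job in; it is judged then, once.
Trained networks look in a picture, given as the dict that the camera call returned (one of the last four; its "shot" number tells which), for a name from the list of things; names that differ only in an ending like _2 or _b are one class to them, and where a whole thing is asked for, a point or a joint stands for the part that bears it (a point fixed in the world has none). Each returns a list of dicts, best first, with "score" (0 to 1); they miss things now and then, are a little off and sometimes report something else, mostly with a low value. They report only what shows in the picture. A call takes as long as a camera call. They do not tell look-alikes from the thing itself.
- bot.spot_in(thing, picture): "xy" ([column, row] in pixels, amid what is visible of it).
- bot.tip_of(thing, picture): "xy" ([column, row] in pixels: a listed point, or the origin of a listed thing).
The state is a dict: "t": time; "q": joint angles; "joint_vel": joint speeds; "joint_torque": joint torques, N m; "eef_pos": TCP position; "tool_rot": TCP orientation; "contact_force": force on the tool from outside, world axes, zero at the start; "torque": the same for the moment, N m; "gripper_width": opening from 0.0 (shut) to 1.0 (fully open); "grasp_force": force on a finger pad.
Only numpy, scipy, OpenCV 4.12 (cv2) and the standard library are available. Lean on these libraries where they do the work, as an engineer would, in place of code of your own. Each camera call takes 0.05 s, during which the arm holds its last target. There are 200 camera calls.

### The job

Take the retaining bar off the sloping dispatch rack and set it down flat on the counter; then lay every sample carrier on the counter into a lane of its own, snug between the lane's ribs and near the bottom stop, with its heavy end at the low end of the slope: you cannot see which end is heavy, so lift each carrier by the pivoting grip block at its middle and see which way it dips. When all are in, lay the bar back across both saddles, centred and seated between the cheeks, and leave the other things on the counter where they are.

Things in the scene. Friction and masses are not known exactly. Their poses are not given: they have to be found in the camera images.
- rack: Fixed white base of the dispatch rack, 170 x 276 mm. Origin: centre of the underside, on the counter; x level, from the low front end to the high end; y across the lanes. Saddle posts at x = 15, y = +128 and -128 mm (20 mm along y): floors 118 mm above the counter, with two cheeks 14 mm high that leave 34 mm along x for the bar.
- bed: The rack's tilted bed (22 deg), 170 mm long. Origin: middle of its upper face, 55 mm above the rack's origin; x up the slope, z normal to it. Three lanes, centre lines y = -70, 0, +70 mm, between ribs 4 mm thick, 8 mm high. Bottom stop: face at x = -85 mm, 22 mm high. A carrier in a lane has its origin at z = 20 mm, x = -10 mm when touching the stop. The seated bar is in the way of loading.
- sill: The lower half (x below 0) of the bed's upper face, flush with the rest; same origin and axes as the bed. A carrier whose heavy end is low presses on it with about 1.5 to 2 N, one laid the wrong way round with about 0.5 to 0.75 N.
- bar: Retaining bar: flat steel, black ends, 24 (x) x 300 (y, long axis) x 14 (z) mm, 220 g. Origin: centre of its underside. It starts seated in the saddles; can be gripped at its middle across the 24 mm. Seated, its origin is at x = 15, y = 0, z = 118 mm of the rack. The counter on the robot's side of the rack is free for it: its centre 170 mm from the rack's origin clears the rack.
- carrier1: Sealed white tube, 28 mm diameter, 150 mm long, identical black square caps (40 x 40 x 12 mm), x along the tube. Origin: its middle, 20 mm up when lying; there a grey grip block (24 along x, 36 x 36 mm) pivots freely 0.4 rad either way about y. 200 to 280 g; a hidden weight in one end (+x or -x, it differs) puts the centre of mass about 35 mm off. Lifted 25 mm by the block, it dips at the heavy end. 2 or 3 are present.
- carrier2: Sealed white tube, 28 mm diameter, 150 mm long, identical black square caps (40 x 40 x 12 mm), x along the tube. Origin: its middle, 20 mm up when lying; there a grey grip block (24 along x, 36 x 36 mm) pivots freely 0.4 rad either way about y. 200 to 280 g; a hidden weight in one end (+x or -x, it differs) puts the centre of mass about 35 mm off. Lifted 25 mm by the block, it dips at the heavy end. 2 or 3 are present.
- carrier3: Sealed white tube, 28 mm diameter, 150 mm long, identical black square caps (40 x 40 x 12 mm), x along the tube. Origin: its middle, 20 mm up when lying; there a grey grip block (24 along x, 36 x 36 mm) pivots freely 0.4 rad either way about y. 200 to 280 g; a hidden weight in one end (+x or -x, it differs) puts the centre of mass about 35 mm off. Lifted 25 mm by the block, it dips at the heavy end. 2 or 3 are present.
- carrier4: Sealed white tube, 28 mm diameter, 150 mm long, identical black square caps (40 x 40 x 12 mm), x along the tube. Origin: its middle, 20 mm up when lying; there a grey grip block (24 along x, 36 x 36 mm) pivots freely 0.4 rad either way about y. 200 to 280 g; a hidden weight in one end (+x or -x, it differs) puts the centre of mass about 35 mm off. Lifted 25 mm by the block, it dips at the heavy end. 2 or 3 are present.
- tape: bystander: tape roll lying flat, 68 mm diameter, 20 mm high; origin: centre of the underside
- stapler: bystander: black stapler, 130 x 34 x 41 mm; origin: centre of the underside
- stamp: bystander: wooden hand stamp, 32 mm diameter, 68 mm tall; origin: centre of the underside
- clipbox: bystander: cardboard clip box, 75 x 55 x 35 mm; origin: centre of the underside
Not all that is in view belongs to the job. What is shaped like the carrier1 but blue or orange is not meant.

How it is judged:
By the outcome, as a careful person would: the job done as asked, in the order asked, and still so for the second after the job is handed in, with the robot touching nothing.
Of carrier1, carrier2, carrier3, carrier4 only 2 to 3 are there at a start; the rules pass over those that are not, and their reading is None.
At some moment in a run one of carrier1, carrier2, carrier3, carrier4 may be knocked a few centimetres aside while the robot is not near it.
It also fails if it takes over 210 s, if anything falls off the work surface, if the arm or the gripper's body presses on something with over 40 N, if the wrist force passes 120 N, or if a joint passes its speed limit or range.

## Working session

There is one attempt and no reset: what is moved stays moved. The work goes in short steps, Python scripts to look and compute and a tool call to move; the robot and the scene stay as the last step left them, time stands still between calls to the robot, and variables do not carry over. Pictures are saved under pics/ and viewed, at most 14 in all, crops included, and the job is handed in when it is done.

Besides the shell and the picture viewer there is one more tool, called after "Emit:" by a JSON object that holds its "method" and its "body", one argument or row to a line. jog_arm: Moves the arm, as the interface text tells. Its arguments: {"type":"object","properties":{"motion":{"type":"array"},"grip_force":{"type":"number"}},"required":["motion"]}

```bash
ls; mkdir -p pics
python3 - <<'E'
from station import bot
import cv2
o=bot.get_obs(); print(o)
for n in ("top","side"):
    p=bot.read_camera(n); cv2.imwrite(f"pics/{n}0.png",p["pixels"][:,:,::-1]); print(n,p["camera_matrix"].tolist(),p["T"].round(4).tolist())
    for t in ("rack","bar","carrier1"):
        print(t,[(d["score"],d["xy"]) for d in bot.tip_of(t,p)])
E
```

```text
pics
{'t': 0.0, 'q': array([ 1.22187575,  0.47780925,  0.02232557,  1.55648376, -0.01148928,
        1.10929359, -0.08308605]), 'joint_vel': array([ 0.0004321 , -0.00030524,  0.00180429,  0.00125468, -0.00013973,
        0.00017687,  0.00217084]), 'joint_torque': array([-6.51909286e-04, -5.96455657e+01,  1.60781264e+00, -2.81200057e+01,
        1.24617299e-02,  9.37139470e-03, -7.09474591e-06]), 'eef_pos': array([ 0.16081806, -0.6548918 ,  0.20730571]), 'tool_rot': array([-9.14918462e-04,  9.92755845e-01,  1.20145590e-01, -1.82537240e-04]), 'contact_force': array([ 1.64459912, -0.1044564 ,  0.13016506]), 'torque': array([-0.01887441,  0.02057563, -0.00943251]), 'grasp_force': 0.0, 'gripper_width': 0.9972680399833843}
top [[414.999952407887, 0.0, 277.597877604752], [0.0, 414.999952407887, 208.2335813532162], [0.0, 0.0, 1.0]] [[0.0159, -0.9936, 0.1122, 0.3269], [-0.9998, -0.0167, -0.007, 0.0062], [0.0088, -0.1121, -0.9937, 1.2592], [0.0, 0.0, 0.0, 1.0]]
rack [(0.67, [279.2, 152.1])]
bar [(0.61, [283.9, 135.8])]
carrier1 [(0.97, [423.5, 288.6]), (0.9, [362.3, 227.9]), (0.9, [307.7, 246.2]), (0.88, [236.4, 251.7]), (0.79, [375.0, 165.2])]
side [[433.88513575165734, 0.0, 283.97314030162346], [0.0, 433.88513575165734, 204.79053325275493], [0.0, 0.0, 1.0]] [[-0.7465, -0.4554, 0.4851, -0.1257], [-0.6652, 0.5287, -0.5273, 0.628], [-0.0163, -0.7163, -0.6976, 0.9696], [0.0, 0.0, 0.0, 1.0]]
rack [(0.6, [239.7, 206.0]), (0.6, [139.0, 334.1])]
bar [(0.5, [141.9, 335.2])]
carrier1 [(0.91, [352.9, 193.4]), (0.87, [423.2, 190.7]), (0.83, [308.1, 162.1]), (0.74, [290.1, 281.5]), (0.58, [329.5, 236.4])]
```

View pics/top0.png

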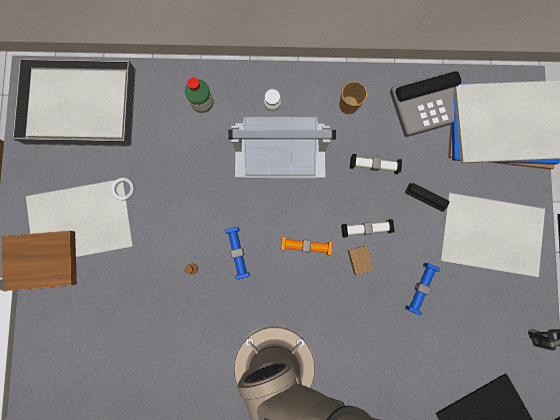

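View pics/side0.png

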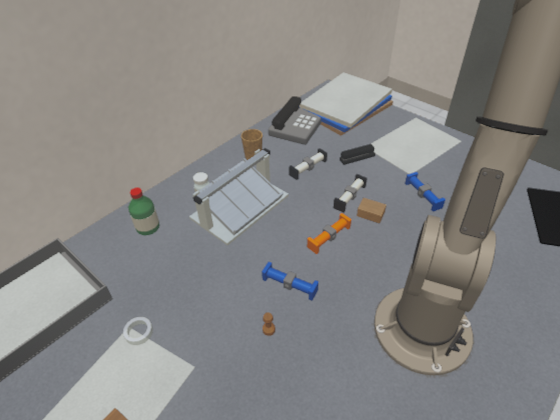

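```bash
cat > h.py <<'E'
from station import bot
import numpy as np, cv2
from scipy.spatial.transform import Rotation as R
def ray(p,xy):
    d=np.linalg.inv(p["camera_matrix"])@[xy[0],xy[1],1]; return p["T"][:3,:3]@d, p["T"][:3,3]
def onz(p,xy,z):
    d,o=ray(p,xy); return o+d*(z-o[2])/d[2]
def proj(p,X):
    X=np.atleast_2d(X); c=(X-p["T"][:3,3])@p["T"][:3,:3]; u=c@p["camera_matrix"].T; return u[:,:2]/u[:,2:]
def dark(p,x0,x1,y0,y1,th=60):
    m=(p["pixels"].max(2)<th).astype(np.uint8); k=np.zeros_like(m); k[y0:y1,x0:x1]=m[y0:y1,x0:x1]
    n,l,s,c=cv2.connectedComponentsWithStats(k); return [(s[i,4],s[i,:4].tolist(),c[i].round(1).tolist()) for i in range(1,n) if s[i,4]>8]
def pose():
    o=bot.get_obs(); q=o["tool_rot"]; return o["eef_pos"], R.from_quat([q[1],q[2],q[3],q[0]])
def togo(pos,rot):
    "rotvec and shift (mm) in tool axes to reach world pos, rot(Rotation)"
    e,r=pose(); return (r.inv()*rot).as_rotvec().round(4), (r.inv().apply(np.array(pos)-e)*1000).round(1)
def down(yaw,tilt=None):
    "tool z down, tool y axis at world angle yaw"
    z=np.array([0,0,-1.]); y=np.array([np.cos(yaw),np.sin(yaw),0]); return R.from_matrix(np.c_[np.cross(y,z),y,z])
E
python3 - <<'E'
from h import *
p=bot.read_camera("top"); s=bot.read_camera("side")
print("bar", dark(p,215,350,115,150)); print("c",dark(p,335,410,145,180),dark(p,335,405,215,240))
a=p["pixels"][100:190,215:350,::-1]; cv2.imwrite("pics/a.png",cv2.resize(a,None,fx=5.9,fy=5.9,interpolation=cv2.INTER_CUBIC))
b=s["pixels"][140:245,180:300,::-1]; cv2.imwrite("pics/b.png",cv2.resize(b,None,fx=5.5,fy=5.5,interpolation=cv2.INTER_CUBIC))
E
```

```text
bar [(np.int32(28), [229, 130, 4, 9], [230.1, 134.1]), (np.int32(36), [332, 130, 4, 9], [333.5, 134.0])]
c [(np.int32(69), [350, 154, 6, 15], [352.5, 160.9]), (np.int32(61), [394, 159, 8, 15], [398.4, 166.4])] [(np.int32(58), [386, 220, 8, 13], [390.6, 225.9]), (np.int32(69), [341, 224, 7, 13], [344.1, 230.1])]
```

View pics/a.png

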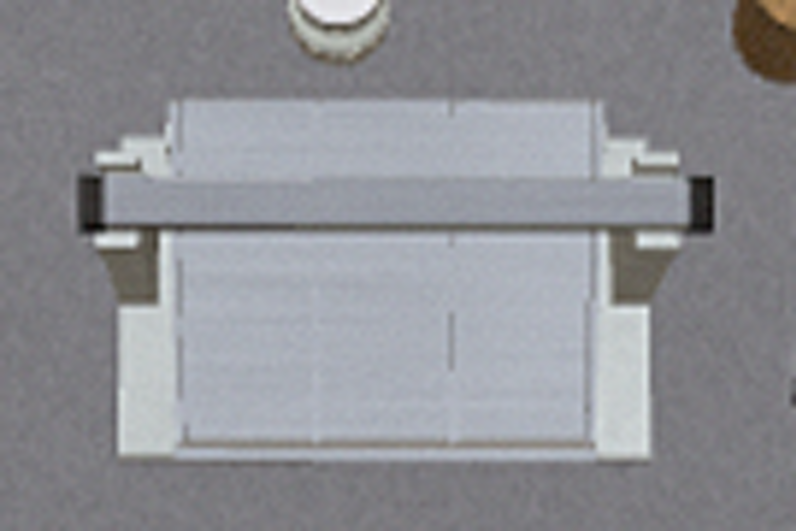

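View pics/b.png

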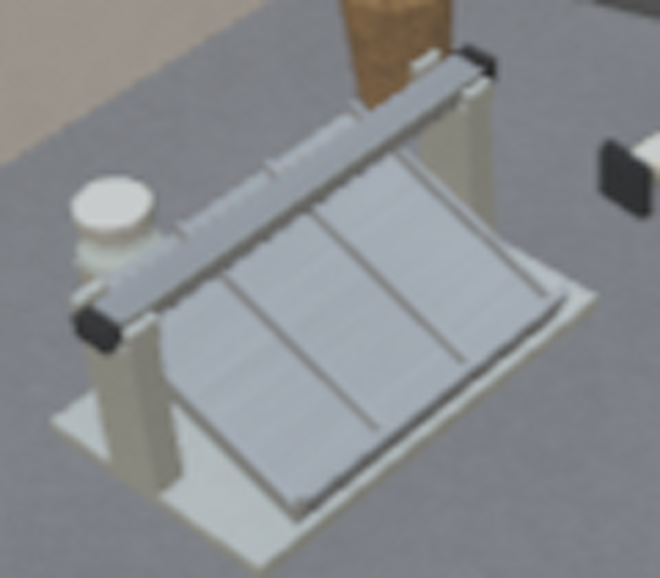

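Run:
```python
from h import *
p=bot.read_camera("top"); s=bot.read_camera("side")
f=lambda u,v,x0,y0,k:(x0+(u+.5)/k-.5,y0+(v+.5)/k-.5)
for e in ((90.5,204),(701.5,204)): print("barend",onz(p,f(*e,215,100,5.9),.132).round(4))
for e in ((118,457),(651,457)): print("basefront",onz(p,f(*e,215,100,5.9),.004).round(4))
for e in ((262,570),(597,293),(52,420)): print("side base",onz(s,f(*e,180,140,5.5),.004).round(4))
for e in ((98,328),(478,64)): print("side barend",onz(s,f(*e,180,140,5.5),.125).round(4))
for c in (((352.5,160.9),(398.4,166.4),(375,165.2)),((390.6,225.9),(344.1,230.1),(362.3,227.9))):
    print("car",[onz(p,x,z).round(4)[:2].tolist() for x,z in zip(c,(.03,.03,.025))])
for t in ("carrier1",):
  for d in bot.tip_of(t,p): print("top",d["score"],onz(p,d["xy"],.02).round(4))
  for d in bot.tip_of(t,s): print("side",d["score"],onz(s,d["xy"],.02).round(4))
  for d in bot.spot_in(t,p): print("spot",d["score"],onz(p,d["xy"],.025).round(4))
e,r=pose(); print(e,r.as_matrix().round(3))
```

```text
barend [0.6596 0.1345 0.132 ]
barend [ 0.665  -0.1545  0.132 ]
basefront [0.5627 0.1309 0.004 ]
basefront [ 0.5675 -0.1465  0.004 ]
side base [0.5644 0.1274 0.004 ]
side base [ 0.5727 -0.1527  0.004 ]
side base [0.7372 0.129  0.004 ]
side barend [0.6631 0.1332 0.125 ]
side barend [ 0.6674 -0.1573  0.125 ]
car [[0.6136, -0.2266], [0.5991, -0.3655], [0.6026, -0.2959]]
car [[0.4185, -0.3393], [0.4037, -0.2008], [0.4115, -0.256]]
top 0.91 [0.3457 0.1138 0.02  ]
top 0.88 [ 0.605  -0.2987  0.02  ]
top 0.85 [ 0.353  -0.0864  0.02  ]
top 0.81 [ 0.2355 -0.4345  0.02  ]
top 0.8 [ 0.4074 -0.2597  0.02  ]
side 0.82 [ 0.6254 -0.3077  0.02  ]
side 0.8 [ 0.2357 -0.4293  0.02  ]
side 0.66 [0.332  0.1123 0.02  ]
side 0.65 [ 0.413  -0.2833  0.02  ]
side 0.59 [ 0.3564 -0.0785  0.02  ]
spot 0.73 [ 0.2404 -0.4302  0.025 ]
spot 0.62 [ 0.409  -0.2682  0.025 ]
spot 0.57 [0.3405 0.1174 0.025 ]
spot 0.56 [ 0.3453 -0.0909  0.025 ]
[ 0.16099169 -0.65552562  0.2083494 ] [[ 0.971  0.238  0.   ]
 [ 0.238 -0.971 -0.   ]
 [ 0.     0.    -1.   ]]
```

```bash
cat >> h.py <<'E'
RK=np.array([.649,-.0105]); RY=0.018
def rk(x,y): c,s=np.cos(RY),np.sin(RY); return RK+[c*x-s*y,s*x+c*y]
E
python3 - <<'E'
from h import *
print(rk(.015,0),togo([*rk(.015,0),.22],down(RY)))
E
```

```text
[ 0.66399757 -0.01023001] (array([ 1.000e-04, -0.000e+00, -1.348e+00]), array([ 642.4, -506.7,  -11.6]))
```

Emit:
{"method": "jog_arm", "body": {
  "motion": [
    [0, 0, -1.348, 642.4, -506.7, -11.6, 60],
    [0, 0, -1.348, 642.4, -506.7, -11.6, 60],
    [0, 0, -1.348, 642.4, -506.7, -11.6, 60],
    [0, 0, -1.348, 642.4, -506.7, -11.6, 60],
    [0, 0, -1.348, 642.4, -506.7, -11.6, 60],
    [0, 0, -1.348, 642.4, -506.7, -11.6, 60],
    [0, 0, -1.348, 642.4, -506.7, -11.6, 60],
    [0, 0, -1.348, 642.4, -506.7, -11.6, 60],
    [0, 0, -1.348, 642.4, -506.7, -11.6, 60],
    [0, 0, -1.348, 642.4, -506.7, -11.6, 60]
  ]
}}

```text
t: 2.0
eef_pos: [0.5463, -0.1613, 0.2175]
tool_rot: [0.0, 0.701, 0.713, 0.0]
contact_force: [1.2, -0.9, -0.3]
gripper_width: 0.701
grasp_force: 0.0
```

Run:
```python
from h import *
print(pose()[0],bot.get_obs()["t"],togo([*rk(.015,0),.22],down(RY)))
```

```text
[ 0.54632224 -0.16133703  0.21753171] 2.0 (array([ 0.0007,  0.0006, -0.0007]), array([149. , 120.3,  -2.5]))
```

Emit:
{"method": "jog_arm", "body": {
  "motion": [
    [0, 0, 0, 50, 40, -2, 60],
    [0, 0, 0, 99, 80, -2, 60],
    [0, 0, 0, 149, 120.3, -2, 60],
    [0, 0, 0, 149, 120.3, -2, 60],
    [0, 0, 0, 149, 120.3, -2, 60]
  ]
}}

```text
t: 2.62
eef_pos: [0.6627, -0.0116, 0.2188]
tool_rot: [-0.0, 0.701, 0.714, -0.0]
contact_force: [-0.4, -0.8, -0.1]
gripper_width: 0.704
grasp_force: 0.0
```

Run:
```python
from h import *
print(pose()[0],togo([*rk(.015,0),.121],down(RY)))
p=bot.read_camera("top")
for t in ("carrier1",):
  for d in bot.tip_of(t,p): print("top",d["score"],d["xy"],onz(p,d["xy"],.02).round(4))
cv2.imwrite("pics/c.png",p["pixels"][:,:,::-1])
```

```text
[ 0.66271847 -0.01162151  0.21879524] (array([-0.0007,  0.0004,  0.0005]), array([ 1.4,  1.4, 97.8]))
top 0.89 [236.1, 250.2] [0.3394 0.1187 0.02  ]
top 0.85 [375.2, 164.4] [ 0.6063 -0.2978  0.02  ]
top 0.81 [307.2, 245.3] [ 0.3573 -0.0924  0.02  ]
top 0.62 [424.4, 288.6] [ 0.2356 -0.4393  0.02  ]
```

View pics/c.png

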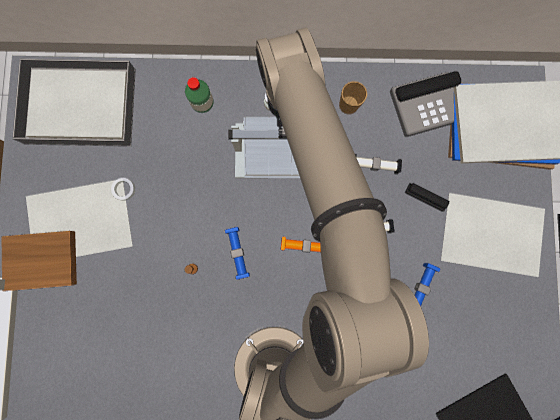

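Emit:
{"method": "jog_arm", "body": {
  "motion": [
    [0, 0, 0, 1, 1, 50, 60],
    [0, 0, 0, 1, 1, 85, 60],
    [0, 0, 0, 1, 1, 97.5, 60],
    [0, 0, 0, 1, 1, 97.5, 60],
    [0, 0, 0, 1, 1, 97.5, 15],
    [0, 0, 0, 1, 1, 97.5, 15],
    [0, 0, 0, 1, 1, 97.5, 15],
    [0, 0, 0, 1, 1, 97.5, 15]
  ],
  "grip_force": 60
}}

```text
t: 3.72
eef_pos: [0.664, -0.0105, 0.1221]
tool_rot: [0.0, 0.701, 0.713, 0.0]
contact_force: [1.2, -0.7, -0.3]
gripper_width: 0.172
grasp_force: 0.0
```

Run:
```python
from h import *
o=bot.get_obs(); print(o["gripper_width"],o["grasp_force"],o["contact_force"])
s=bot.read_camera("side")
b=s["pixels"][80:245,150:330,::-1]; cv2.imwrite("pics/d.png",cv2.resize(b,None,fx=3.6,fy=3.6,interpolation=cv2.INTER_CUBIC))
print(proj(s,[pose()[0]]))
```

```text
0.1719326017538236 0.0 [ 1.1627727  -0.70083435 -0.27877433]
[[234.01931792 175.03431611]]
```

View pics/d.png

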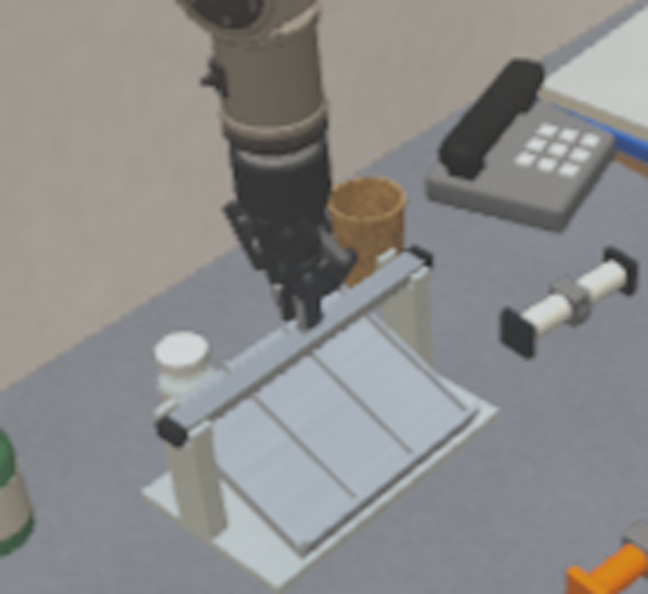

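Emit:
{"method": "jog_arm", "body": {
  "motion": [
    [0, 0, 0, 0, 0, 0, 60],
    [0, 0, 0, 0, 0, 0, 60],
    [0, 0, 0, 0, 0, 0, 60],
    [0, 0, 0, 0, 0, 7, 60],
    [0, 0, 0, 0, 0, 7, 15],
    [0, 0, 0, 0, 0, 7, 15],
    [0, 0, 0, 0, 0, 7, 15],
    [0, 0, 0, 0, 0, 7, 15]
  ],
  "grip_force": 60
}}

```text
t: 4.78
eef_pos: [0.6639, -0.0105, 0.1148]
tool_rot: [0.0, 0.701, 0.713, 0.0]
contact_force: [-0.4, 0.2, -0.9]
gripper_width: 0.176
grasp_force: 0.0
```

Run:
```python
from h import *
s=bot.read_camera("side")
k=7;x0,y0=195,130
b=cv2.resize(s["pixels"][y0:y0+75,x0:x0+90,::-1],None,fx=k,fy=k,interpolation=cv2.INTER_CUBIC)
e=pose()[0]
for x in (-.012,.012):
  for z in (.118,.132):
    c=proj(s,[[*rk(.015+x,y),z] for y in (-.15,.15)]); c=((c+.5-[x0,y0])*k).astype(int)
    cv2.line(b,tuple(map(int,c[0])),tuple(map(int,c[1])),(0,0,255) if z>.12 else (0,255,0),1)
u=((proj(s,[e])[0]+.5-[x0,y0])*k).astype(int); cv2.circle(b,tuple(map(int,u)),4,(255,0,255),-1)
cv2.imwrite("pics/e.png",b)
```

```text
(no output)
```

View pics/e.png

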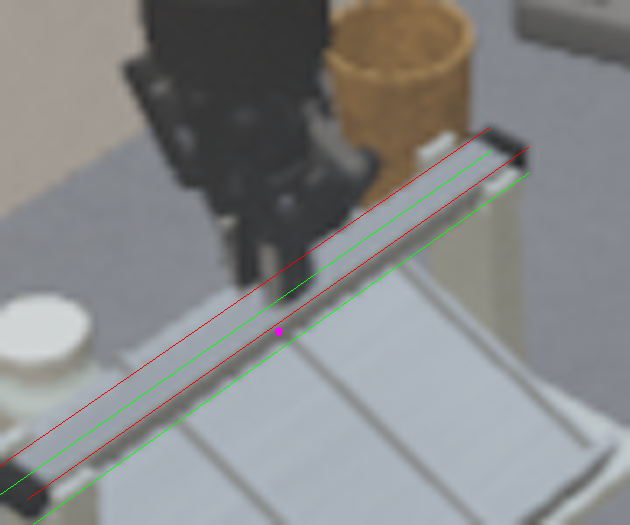

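Emit:
{"method": "jog_arm", "body": {
  "motion": [
    [0, 0, 0, 0, 0, 0, 60],
    [0, 0, 0, 0, 0, 0, 60],
    [0, 0, 0, 0, 0, 0, 60],
    [0, 0, 0, 0, 0, 5, 60],
    [0, 0, 0, 0, 0, 5, 15],
    [0, 0, 0, 0, 0, 5, 15],
    [0, 0, 0, 0, 0, 5, 15],
    [0, 0, 0, 0, 0, 5, 15]
  ],
  "grip_force": 60
}}

```text
t: 5.82
eef_pos: [0.6639, -0.0105, 0.1098]
tool_rot: [0.0, 0.701, 0.713, 0.0]
contact_force: [0.5, 0.0, 0.5]
gripper_width: 0.177
grasp_force: 0.0
```

Emit:
{"method": "jog_arm", "body": {
  "motion": [
    [0, 0, 0, 0, 0, 0, 60],
    [0, 0, 0, 0, 0, 0, 60],
    [0, 0, 0, 0, 0, 0, 60],
    [0, 0, 0, 0, 0, 5, 60],
    [0, 0, 0, 0, 0, 5, 15],
    [0, 0, 0, 0, 0, 5, 15],
    [0, 0, 0, 0, 0, 5, 15],
    [0, 0, 0, 0, 0, 5, 15]
  ],
  "grip_force": 60
}}

```text
t: 6.82
eef_pos: [0.664, -0.0104, 0.1049]
tool_rot: [0.0, 0.701, 0.713, 0.0]
contact_force: [-0.9, -0.2, 2.0]
gripper_width: 0.249
grasp_force: 59.1
```

Run:
```python
from h import *
o=bot.get_obs(); print(o)
s=bot.read_camera("side")
k=7;x0,y0=195,110
b=cv2.resize(s["pixels"][y0:y0+85,x0:x0+90,::-1],None,fx=k,fy=k,interpolation=cv2.INTER_CUBIC)
e,r=pose()
for w in (-.0075,.0075):
  for z in (0,-.015):
    u=((proj(s,[e+r.apply([0,w,z])])[0]+.5-[x0,y0])*k).astype(int); cv2.circle(b,tuple(map(int,u)),3,(255,0,255) if z==0 else (0,255,255),-1)
cv2.imwrite("pics/f.png",b)
```

```text
{'t': 6.825, 'q': array([ 0.25641808,  0.60887584, -0.47835999,  1.64593778,  0.32573689,
        0.9664269 , -0.31720479]), 'joint_vel': array([ 0.00056939,  0.00240052,  0.00043551, -0.00223318, -0.00036883,
        0.00111215,  0.00056147]), 'joint_torque': array([ 9.51407128e-03, -6.10022235e+01, -6.68518201e+00, -2.41694927e+01,
        3.87442962e-02, -6.59792335e-02,  3.25389978e-03]), 'eef_pos': array([ 0.66396124, -0.01044658,  0.10488892]), 'tool_rot': array([1.50459211e-04, 7.00697422e-01, 7.13458529e-01, 1.63348170e-04]), 'contact_force': array([-0.86799786, -0.20712114,  1.95194855]), 'torque': array([0.01935911, 0.0443055 , 0.02689771]), 'grasp_force': 59.09929811954498, 'gripper_width': 0.2486035607691153}
```

View pics/f.png

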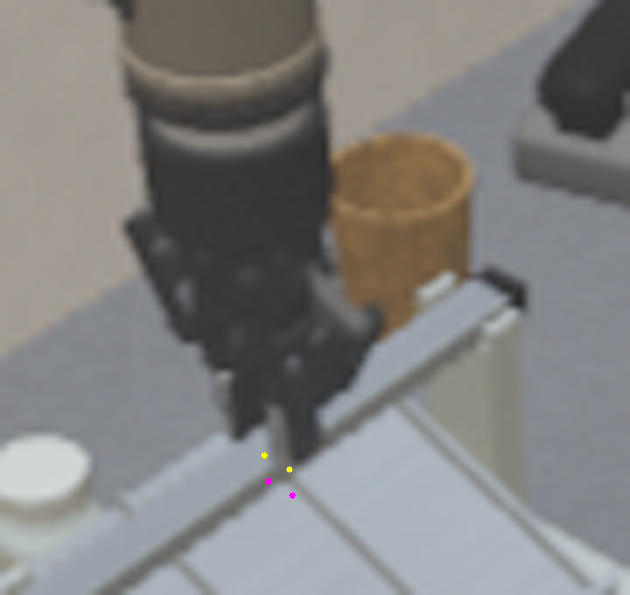

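Emit:
{"method": "jog_arm", "body": {
  "motion": [
    [0, 0, 0, 0, 0, 0, 50],
    [0, 0, 0, 0, 0, 0, 50],
    [0, 0, 0, 0, 0, 0, 50],
    [0, 0, 0, 0, 0, 7, 50],
    [0, 0, 0, 0, 0, 7, 15],
    [0, 0, 0, 0, 0, 7, 15],
    [0, 0, 0, 0, 0, 7, 15],
    [0, 0, 0, 0, 0, 7, 15],
    [0, 0, 0, 0, 0, -3, 15],
    [0, 0, 0, 0, 0, -13, 15]
  ],
  "grip_force": 60
}}

```text
t: 8.12
eef_pos: [0.6639, -0.0105, 0.1185]
tool_rot: [0.0, 0.701, 0.713, 0.0]
contact_force: [0.4, -0.2, -0.8]
gripper_width: 0.262
grasp_force: 59.9
```

Emit:
{"method": "jog_arm", "body": {
  "motion": [
    [0, 0, 0, 0, 0, -30, 15],
    [0, 0, 0, 0, 0, -60, 15],
    [0, 0, 0, 0, 0, -80, 15],
    [0, 0, 0, 0, 0, -80, 15]
  ]
}}

```text
t: 8.62
eef_pos: [0.6649, -0.0103, 0.1997]
tool_rot: [0.001, 0.701, 0.713, 0.001]
contact_force: [0.5, -0.1, -2.5]
gripper_width: 0.264
grasp_force: 60.0
```

Run:
```python
from h import *
o=bot.get_obs(); print(o["eef_pos"],o["contact_force"],o["gripper_width"])
print(togo([*rk(-.17,0),.15],down(RY)))
s=bot.read_camera("side")
b=s["pixels"][60:240,130:340,::-1]; cv2.imwrite("pics/g.png",cv2.resize(b,None,fx=3,fy=3,interpolation=cv2.INTER_CUBIC))
```

```text
[ 0.66493402 -0.01033859  0.1997405 ] [ 0.46978332 -0.06991578 -2.45190461] 0.2641915570619515
(array([ 0.0037,  0.0001, -0.0001]), array([ 1.000e-01, -1.861e+02,  4.910e+01]))
```

View pics/g.png

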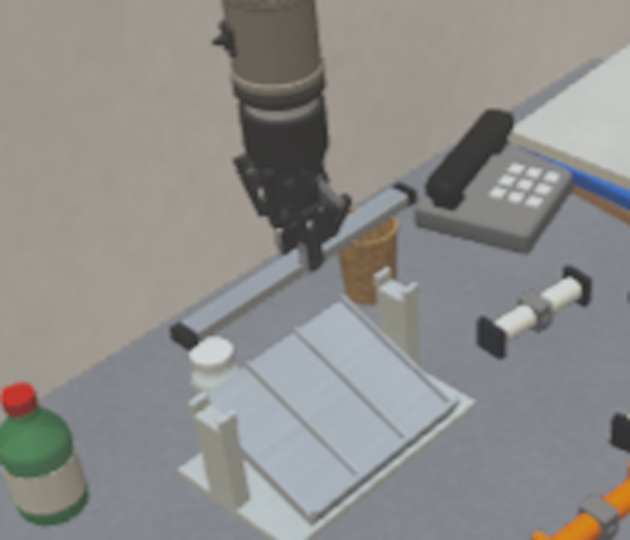

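Emit:
{"method": "jog_arm", "body": {
  "motion": [
    [0, 0, 0, 0, -60, 0, 15],
    [0, 0, 0, 0, -120, 0, 15],
    [0, 0, 0, 0, -170, 20, 15],
    [0, 0, 0, 0, -186, 60, 15],
    [0, 0, 0, 0, -186, 120, 15],
    [0, 0, 0, 0, -186, 170, 15],
    [0, 0, 0, 0, -186, 200, 15],
    [0, 0, 0, 0, -186, 209, 15],
    [0, 0, 0, 0, -186, 209, 15]
  ]
}}

```text
t: 9.8
eef_pos: [0.4775, -0.0137, -0.0116]
tool_rot: [-0.0, 0.701, 0.714, -0.0]
contact_force: [0.4, -0.0, -2.4]
gripper_width: 0.26
grasp_force: 60.1
```

Emit:
{"method": "jog_arm", "body": {
  "motion": [
    [0, 0, 0, 0, 0, 4, 15],
    [0, 0, 0, 0, 0, 7, 15],
    [0, 0, 0, 0, 0, 7, 15],
    [0, 0, 0, 0, 0, 7, 15]
  ]
}}

```text
t: 10.3
eef_pos: [0.478, -0.0139, -0.018]
tool_rot: [0.0, 0.701, 0.713, 0.0]
contact_force: [0.3, -0.7, -2.5]
gripper_width: 0.26
grasp_force: 60.1
```

Emit:
{"method": "jog_arm", "body": {
  "motion": [
    [0, 0, 0, 0, 0, 1.5, 15],
    [0, 0, 0, 0, 0, 1.5, 15],
    [0, 0, 0, 0, 0, 3, 15],
    [0, 0, 0, 0, 0, 3, 15]
  ]
}}

```text
t: 10.8
eef_pos: [0.4779, -0.0139, -0.0207]
tool_rot: [0.0, 0.701, 0.713, -0.0]
contact_force: [-2.9, -0.6, 8.9]
gripper_width: 0.262
grasp_force: 61.5
```

Emit:
{"method": "jog_arm", "body": {
  "motion": [
    [0, 0, 0, 0, 0, 0, 60],
    [0, 0, 0, 0, 0, 0, 60],
    [0, 0, 0, 0, 0, 0, 60],
    [0, 0, 0, 0, 0, -30, 60],
    [0, 0, 0, 0, 0, -90, 60],
    [0, 0, 0, 0, 0, -150, 60],
    [0, 0, 0, 0, 0, -210, 60],
    [0, 0, 0, 0, 0, -240, 60]
  ]
}}

```text
t: 11.8
eef_pos: [0.4791, -0.0137, 0.222]
tool_rot: [0.002, 0.701, 0.713, 0.001]
contact_force: [-0.2, -0.6, -0.0]
gripper_width: 0.704
grasp_force: 0.0
```

```bash
cat >> h.py <<'E'
def blobs(p):
    m=((p["pixels"].min(2)>150)&(np.ptp(p["pixels"].astype(int),axis=2)<40)).astype(np.uint8)
    n,l,s,c=cv2.connectedComponentsWithStats(m); return [(int(s[i,4]),s[i,:4].tolist(),c[i].round(1).tolist()) for i in range(1,n) if 40<s[i,4]<400]
E
python3 - <<'E'
from h import *
print(pose()[0])
p=bot.read_camera("top"); s=bot.read_camera("side")
for n,q in (("top",p),("side",s)):
  for d in bot.tip_of("carrier1",q): print(n,d["score"],d["xy"],onz(q,d["xy"],.02).round(4))
print("bar",[(d["score"],onz(p,d["xy"],0.).round(4)) for d in bot.tip_of("bar",p)])
print(dark(p,335,410,145,180),dark(p,335,405,215,240))
print(blobs(p)); print(dark(p,200,350,200,220))
cv2.imwrite("pics/top1.png",p["pixels"][:,:,::-1]);cv2.imwrite("pics/side1.png",s["pixels"][:,:,::-1])
b=s["pixels"][110:260,190:400,::-1]; cv2.imwrite("pics/i.png",cv2.resize(b,None,fx=3.7,fy=3.7,interpolation=cv2.INTER_CUBIC))
E
```

```text
[ 0.47905626 -0.01367759  0.22203944]
top 0.95 [372.9, 164.2] [ 0.6068 -0.2908  0.02  ]
top 0.73 [237.6, 250.3] [0.3392 0.1143 0.02  ]
top 0.71 [367.7, 229.5] [ 0.4073 -0.2732  0.02  ]
top 0.64 [420.9, 287.3] [ 0.2392 -0.429   0.02  ]
side 0.92 [424.0, 189.8] [ 0.2382 -0.4366  0.02  ]
side 0.86 [305.9, 160.8] [ 0.6232 -0.3045  0.02  ]
side 0.73 [290.6, 279.4] [0.3316 0.1115 0.02  ]
side 0.72 [328.4, 235.6] [ 0.3507 -0.0782  0.02  ]
side 0.68 [351.5, 190.4] [ 0.4134 -0.2823  0.02  ]
bar [(0.69, array([0.6514, 0.0065, 0.    ])), (0.32, array([ 0.6421, -0.0073,  0.    ]))]
[(np.int32(71), [350, 154, 6, 15], [352.5, 160.9]), (np.int32(60), [394, 159, 8, 15], [398.5, 166.3])] [(np.int32(56), [387, 219, 7, 14], [390.7, 225.9]), (np.int32(70), [341, 224, 7, 13], [344.0, 230.2])]
[(362, [56, 53, 96, 5], [104.5, 54.9]), (360, [153, 54, 96, 6], [201.6, 56.8]), (354, [250, 56, 96, 6], [298.6, 58.6]), (171, [347, 58, 47, 5], [370.1, 60.0]), (230, [264, 89, 17, 20], [271.9, 97.8]), (134, [356, 157, 17, 10], [363.7, 161.8]), (130, [380, 160, 17, 10], [388.3, 164.8]), (124, [236, 202, 33, 6], [252.4, 204.2]), (137, [372, 222, 17, 10], [380.3, 226.7]), (139, [347, 225, 17, 10], [355.3, 229.1]), (45, [232, 249, 10, 8], [236.4, 252.3]), (141, [556, 253, 4, 62], [558.0, 276.4]), (81, [278, 329, 18, 13], [286.6, 336.0]), (56, [254, 332, 17, 13], [261.0, 336.7]), (172, [235, 338, 18, 38], [243.6, 355.8]), (43, [236, 372, 11, 13], [240.3, 378.4])]
[(np.int32(14), [232, 202, 3, 7], [233.2, 205.0]), (np.int32(21), [328, 202, 3, 7], [329.0, 205.0])]
```

View pics/i.png

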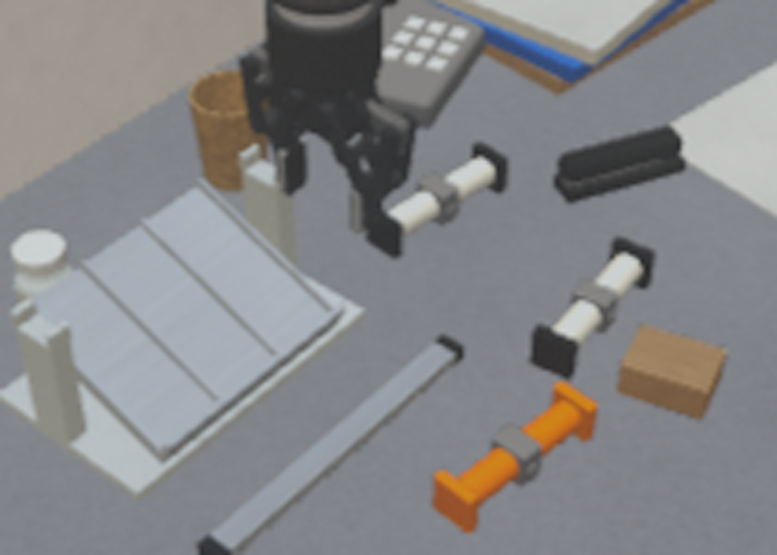

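Run:
```python
from h import *
p=bot.read_camera("top")
for a,b in (((363.7,161.8),(388.3,164.8)),((380.3,226.7),(355.3,229.1))):
    A,B=onz(p,a,.03),onz(p,b,.03); print((A+B)/2,np.linalg.norm(A-B),np.arctan2(*(A-B)[[1,0]]))
print(onz(p,(233.2,205),.01),onz(p,(329,205),.01))
c=(onz(p,(363.7,161.8),.03)+onz(p,(388.3,164.8),.03))/2; d=onz(p,(363.7,161.8),.03)-onz(p,(388.3,164.8),.03)
yaw=np.arctan2(d[1],d[0])-np.pi/2; print(yaw,togo([c[0],c[1],.10],down(yaw)))
```

```text
[ 0.60743417 -0.2977847   0.03      ] 0.07486623864111773 1.4648557645701077
[ 0.41141574 -0.27129798  0.03      ] 0.07493437435685228 -1.4589739208929278
[0.47553107 0.13209297 0.01      ] [ 0.48044836 -0.15839545  0.01      ]
-0.10594056222478887 (array([-2.400e-03,  1.000e-04,  1.239e-01]), array([-286. ,  125.8,  117. ]))
```

Emit:
{"method": "jog_arm", "body": {
  "motion": [
    [0, 0, 0.124, -57, 25, 0, 60],
    [0, 0, 0.124, -114, 50, 0, 60],
    [0, 0, 0.124, -171, 75, 0, 60],
    [0, 0, 0.124, -228, 100, 0, 60],
    [0, 0, 0.124, -286, 126, 0, 60],
    [0, 0, 0.124, -286, 126, 60, 60],
    [0, 0, 0.124, -286, 126, 117, 60],
    [0, 0, 0.124, -286, 126, 117, 60],
    [0, 0, 0.124, -286, 126, 117, 60]
  ]
}}

```text
t: 13.22
eef_pos: [0.6099, -0.2974, 0.1029]
tool_rot: [0.0, 0.743, 0.669, 0.0]
contact_force: [0.8, -0.5, 0.8]
gripper_width: 0.705
grasp_force: 0.0
```

Run:
```python
from h import *
print(pose()[0],togo([.6074,-.2978,-.010],down(-.106)))
```

```text
[ 0.60991427 -0.29739302  0.10285048] (array([ 0.0011, -0.0001,  0.0004]), array([ -0.7,  -2.6, 112.8]))
```

Emit:
{"method": "jog_arm", "body": {
  "motion": [
    [0, 0, 0, -1, -2.5, 50, 60],
    [0, 0, 0, -1, -2.5, 95, 60],
    [0, 0, 0, -1, -2.5, 112, 60],
    [0, 0, 0, -1, -2.5, 112, 60],
    [0, 0, 0, -1, -2.5, 112, 25],
    [0, 0, 0, -1, -2.5, 112, 25],
    [0, 0, 0, -1, -2.5, 112, 25],
    [0, 0, 0, -1, -2.5, 112, 25]
  ],
  "grip_force": 40
}}

```text
t: 14.22
eef_pos: [0.6082, -0.2989, -0.0075]
tool_rot: [0.002, 0.744, 0.669, 0.001]
contact_force: [-1.2, 0.8, 6.6]
gripper_width: 0.413
grasp_force: 41.0
```

Emit:
{"method": "jog_arm", "body": {
  "motion": [
    [0, 0, 0, 0, 0, -10, 25],
    [0, 0, 0, 0, 0, -25, 25],
    [0, 0, 0, 0, 0, -45, 25],
    [0, 0, 0, 0, 0, -45, 25],
    [0, 0, 0, 0, 0, -45, 25]
  ]
}}

```text
t: 14.85
eef_pos: [0.606, -0.2984, 0.0346]
tool_rot: [-0.0, 0.744, 0.669, -0.0]
contact_force: [-0.3, -0.5, -1.6]
gripper_width: 0.419
grasp_force: 40.8
```

Run:
```python
from h import *
o=bot.get_obs(); print(o["eef_pos"],o["contact_force"],o["torque"],o["gripper_width"])
s=bot.read_camera("side"); p=bot.read_camera("top")
b=s["pixels"][100:220,250:390,::-1]; t=p["pixels"][130:210,325:430,::-1]
b=cv2.resize(b,(560,480),interpolation=cv2.INTER_CUBIC)
cv2.imwrite("pics/j.png",b)
print(dark(p,335,410,140,185)); print(blobs(p))
print(proj(s,[o["eef_pos"]]))
```

```text
[ 0.60603112 -0.29839369  0.03463862] [-0.3018054  -0.47124084 -1.5900937 ] [-0.05622704  0.02682267  0.00409426] 0.4186467043792061
[(np.int32(331), [376, 140, 28, 37], [384.9, 160.0]), (np.int32(58), [352, 154, 6, 15], [354.3, 160.9])]
[(368, [56, 53, 96, 5], [104.5, 54.9]), (369, [153, 54, 96, 6], [201.3, 56.8]), (372, [250, 56, 96, 6], [298.0, 58.6]), (178, [347, 58, 47, 5], [369.9, 59.9]), (238, [264, 89, 17, 20], [271.9, 98.0]), (146, [357, 157, 19, 9], [365.6, 160.5]), (142, [372, 222, 17, 10], [380.2, 226.7]), (144, [347, 225, 18, 10], [355.2, 229.1]), (54, [303, 241, 7, 10], [306.0, 245.6]), (54, [231, 249, 11, 8], [236.4, 252.4]), (148, [556, 253, 4, 66], [558.1, 277.6])]
[[308.69036172 160.3228999 ]]
```

View pics/j.png

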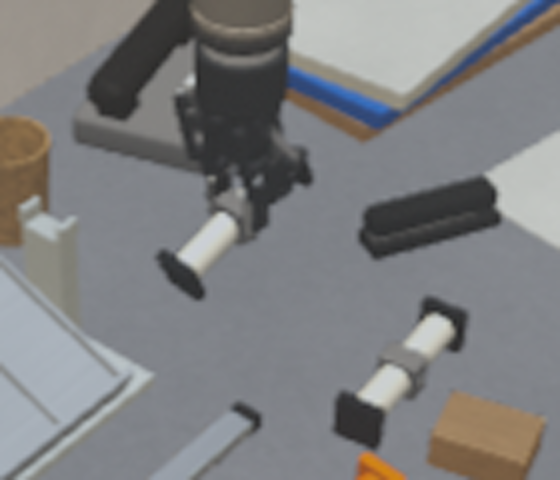

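```bash
cat >> h.py <<'E'
def place(yb,xb=-.006,dz=-.0275,up=0):
    c,s=np.cos(np.radians(22)),np.sin(np.radians(22))
    return [*rk(xb*c-.02*s,yb), .055+xb*s+.02*c+dz+up]
E
python3 - <<'E'
from h import *
s=bot.read_camera("side")
print(proj(s,[[.6136,-.2266,.062],[.613,-.23,.035]]))
print(place(-.07),togo(place(-.07,up=.15),down(RY+np.pi/2)))
E
```

```text
[[293.40435194 163.16647864]
 [294.20774018 169.02962751]]
[np.float64(0.6372068118563496), np.float64(-0.08072364184661679), np.float64(0.043796037530840284)] (array([-7.0000e-04, -1.5000e-03, -1.6948e+00]), array([ 219.5,    8.1, -159.9]))
```

Emit:
{"method": "jog_arm", "body": {
  "motion": [
    [0, 0, 0, 0, 0, -60, 25],
    [0, 0, 0, 0, 0, -120, 25],
    [0, 0, -0.18, 20, 0, -160, 25],
    [0, 0, -0.36, 40, 0, -160, 25],
    [0, 0, -0.54, 60, 0, -160, 25],
    [0, 0, -0.72, 90, 0, -160, 25],
    [0, 0, -0.9, 120, 2, -160, 25],
    [0, 0, -1.08, 160, 4, -160, 25],
    [0, 0, -1.26, 190, 6, -160, 25],
    [0, 0, -1.44, 219, 8, -160, 25]
  ]
}}

```text
t: 16.25
eef_pos: [0.6373, -0.0802, 0.1941]
tool_rot: [-0.0, 0.115, 0.993, 0.0]
contact_force: [1.0, 0.4, -2.4]
gripper_width: 0.411
grasp_force: 41.4
```

Run:
```python
from h import *
o=bot.get_obs(); print(o["eef_pos"],o["torque"],o["q"][[4,6]],togo(place(-.07,up=.15),down(RY+np.pi/2)))
```

```text
[ 0.63726874 -0.08021217  0.19407377] [-0.03823432 -0.064878   -0.00813963] [0.41899782 1.03417701] (array([ 0.    , -0.0009, -0.2484]), array([-0.1, -0.5,  0.3]))
```

Emit:
{"method": "jog_arm", "body": {
  "motion": [
    [0, 0, -0.15, 0, 0, 0, 25],
    [0, 0, -0.248, 0, 0, 0, 25],
    [0, 0, -0.248, 0, 0, 50, 25],
    [0, 0, -0.248, 0, 0, 100, 25],
    [0, 0, -0.248, 0, 0, 125, 25],
    [0, 0, -0.248, 0, 0, 125, 25]
  ]
}}

```text
t: 17.0
eef_pos: [0.6356, -0.0814, 0.0672]
tool_rot: [-0.002, -0.006, 1.0, 0.0]
contact_force: [-0.1, -1.0, -1.4]
gripper_width: 0.415
grasp_force: 41.9
```

Run:
```python
from h import *
o=bot.get_obs(); print(o["eef_pos"],o["contact_force"],togo(place(-.07),down(RY+np.pi/2)))
s=bot.read_camera("side")
b=cv2.resize(s["pixels"][120:230,190:330,::-1],(700,550),interpolation=cv2.INTER_CUBIC)
cv2.imwrite("pics/k.png",b)
```

```text
[ 0.63562745 -0.0813911   0.06715754] [-0.08802826 -1.0257827  -1.35984127] (array([ 0.0007, -0.0048, -0.0066]), array([-1.7,  0.6, 23.4]))
```

View pics/k.png

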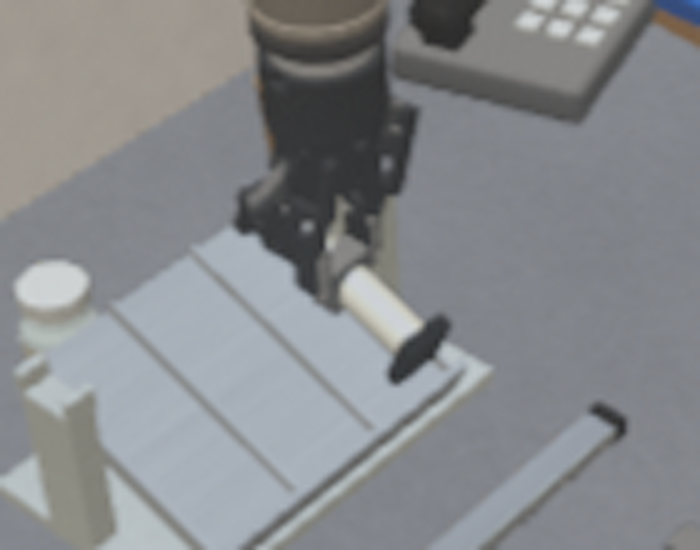

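Emit:
{"method": "jog_arm", "body": {
  "motion": [
    [0, 0, 0, -1, 0, 10, 25],
    [0, 0, 0, -1, 0, 18, 25],
    [0, 0, 0, -1, 0, 21, 25],
    [0, 0, 0, -1, 0, 21, 25]
  ]
}}

```text
t: 17.55
eef_pos: [0.6441, -0.0755, 0.0549]
tool_rot: [0.006, -0.008, 1.0, 0.002]
contact_force: [2.0, 9.8, 3.9]
gripper_width: 0.408
grasp_force: 52.7
```

Emit:
{"method": "jog_arm", "body": {
  "motion": [
    [0, 0, 0, 0, 0, -15, 25],
    [0, 0, 0, 0, 0, -45, 25],
    [0, 0, 0, 0, 0, -75, 25],
    [0, 0, 0, 0, 0, -75, 25]
  ]
}}

```text
t: 18.05
eef_pos: [0.6409, -0.0812, 0.1271]
tool_rot: [0.003, -0.005, 1.0, -0.0]
contact_force: [0.6, -1.0, -2.6]
gripper_width: 0.413
grasp_force: 48.3
```

```bash
cat >> h.py <<'E'
def tplace(yb,tilt=22,xb=-.004,h=0,g=.0275):
    "tool tilted so its z is the (tilt) bed normal reversed; h: height along tool z above seat"
    a=np.radians(22);c,s=np.cos(a),np.sin(a); C=np.array([*rk(xb*c-.02*s,yb), .055+xb*s+.02*c])
    rot=R.from_euler('z',RY)*R.from_euler('y',-np.radians(tilt))*R.from_euler('z',-RY)*down(RY+np.pi/2)
    return C+rot.apply([0,0,g-h]),rot
E
python3 - <<'E'
from h import *
o=bot.get_obs(); print(o["eef_pos"],o["contact_force"],o["torque"],o["q"].round(2),o["gripper_width"])
P,r=tplace(-.07,h=.06); print(P,r.apply([0,0,1]),togo(P,r))
E
```

```text
[ 0.64093439 -0.08121943  0.12707666] [ 0.6215809  -0.95516789 -2.56431781] [-0.06678633 -0.14740817 -0.00470933] [ 0.58  0.64 -0.8   1.67  0.52  1.05  1.2 ] 0.4128042032169743
[ 0.62688814 -0.0809094   0.10217873] [ 0.37454591  0.00674255 -0.92718385] (array([-0.0022, -0.3776, -0.007 ]), array([14.2,  0.5, 24.8]))
```

Emit:
{"method": "jog_arm", "body": {
  "motion": [
    [0, -0.13, 0, 5, 0, 0, 25],
    [0, -0.26, 0, 10, 0, 0, 25],
    [0, -0.378, 0, 14, 0.5, 0, 25],
    [0, -0.378, 0, 14, 0.5, 12, 25],
    [0, -0.378, 0, 14, 0.5, 24.8, 25],
    [0, -0.378, 0, 14, 0.5, 24.8, 25]
  ]
}}

```text
t: 18.8
eef_pos: [0.6248, -0.0807, 0.0974]
tool_rot: [0.187, -0.006, 0.982, 0.001]
contact_force: [-0.7, 0.4, -2.0]
gripper_width: 0.413
grasp_force: 48.3
```

Run:
```python
from h import *
o=bot.get_obs(); print(o["eef_pos"],o["contact_force"],o["torque"],o["q"].round(2),o["gripper_width"])
for h in (.03,0): P,r=tplace(-.07,h=h); print(togo(P,r))
s=bot.read_camera("side"); e,r=pose(); C=e-r.apply([0,0,.0275])
print("block",proj(s,[C]), dark(s,225,330,150,260))
for a in (0,22,45,63): print(a,proj(s,[C+.069*np.array([-np.cos(np.radians(a)),-.018,-np.sin(np.radians(a))])]))
```

```text
[ 0.62479553 -0.08065143  0.09739282] [-0.71900217  0.36892977 -1.98224055] [-0.01497814  0.52506008 -0.00691213] [ 0.63  0.48 -0.72  2.04  0.74  0.44  0.97] 0.41309704625095295
(array([-0.0016, -0.0083, -0.0065]), array([-3.9, -0.2, 26.3]))
(array([-0.0016, -0.0083, -0.0065]), array([-4.2, -0.2, 56.3]))
block [[261.6972967  169.99284358]] [(np.int32(23), [243, 150, 11, 7], [247.3, 153.0]), (np.int32(186), [261, 150, 23, 16], [270.3, 154.9]), (np.int32(19), [255, 166, 5, 7], [257.2, 168.5])]
0 [[278.72947479 179.4536437 ]]
22 [[277.70957728 185.22035502]]
45 [[274.25450687 188.65844555]]
63 [[270.25984626 189.22965827]]
```

Run:
```python
from h import *
for n in ("side","top"):
    s=bot.read_camera(n)
    print(n,dark(s,225,335,100,230,85)); print([x for x in blobs(s) if 225<x[2][0]<345 and 120<x[2][1]<240])
    e,r=pose(); C=e-r.apply([0,0,.0275])
    print("C",proj(s,[C]),[proj(s,[C+.069*np.array([-np.cos(np.radians(a)),-.018,-np.sin(np.radians(a))])]).round(1).tolist() for a in (22,45)])
```

```text
side [(np.int32(526), [274, 100, 29, 36], [288.4, 110.7]), (np.int32(54), [268, 120, 8, 10], [271.5, 124.8]), (np.int32(776), [250, 121, 71, 55], [272.3, 149.4]), (np.int32(58), [242, 146, 15, 11], [249.3, 150.9]), (np.int32(47), [268, 184, 14, 10], [275.0, 188.8]), (np.int32(19), [309, 201, 6, 7], [311.9, 203.5]), (np.int32(9), [334, 200, 1, 9], [334.0, 204.0])]
[(71, [295, 116, 16, 12], [302.7, 121.5]), (54, [305, 117, 12, 12], [310.6, 122.5]), (52, [249, 149, 10, 10], [253.3, 154.4]), (176, [265, 204, 44, 37], [286.6, 222.7])]
C [[261.63586409 169.84899816]] [[[277.7, 185.1]], [[274.2, 188.5]]]
top [(np.int32(135), [301, 125, 15, 10], [307.9, 129.9]), (np.int32(135), [284, 144, 35, 18], [297.4, 151.4]), (np.int32(13), [284, 158, 6, 3], [286.2, 159.2]), (np.int32(51), [311, 199, 16, 31], [318.5, 215.1]), (np.int32(33), [232, 201, 4, 9], [233.5, 205.1])]
[(68, [303, 136, 9, 10], [307.1, 139.8])]
C [[306.71812484 151.74097282]] [[[306.3, 176.0]], [[305.7, 172.4]]]
```

Emit:
{"method": "jog_arm", "body": {
  "motion": [
    [0, -0.008, -0.006, -4, 0, 15, 25],
    [0, -0.008, -0.006, -4, 0, 25, 25],
    [0, -0.008, -0.006, -4, 0, 33, 25],
    [0, -0.008, -0.006, -4, 0, 40, 25],
    [0, -0.008, -0.006, -4, 0, 40, 25]
  ]
}}

```text
t: 19.58
eef_pos: [0.6429, -0.0806, 0.0628]
tool_rot: [0.192, -0.009, 0.981, 0.001]
contact_force: [-0.5, 0.5, -2.2]
gripper_width: 0.411
grasp_force: 48.5
```

Emit:
{"method": "jog_arm", "body": {
  "motion": [
    [0, 0, 0, 0, 0, 5, 25],
    [0, 0, 0, 0, 0, 10, 25],
    [0, 0, 0, 0, 0, 13, 25],
    [0, 0, 0, 0, 0, 13, 25]
  ]
}}

```text
t: 20.08
eef_pos: [0.6477, -0.0808, 0.0508]
tool_rot: [0.192, -0.008, 0.981, 0.0]
contact_force: [-0.3, -0.0, -1.2]
gripper_width: 0.412
grasp_force: 48.6
```

Run:
```python
from h import *
o=bot.get_obs(); print(o["contact_force"],o["torque"])
P,r=tplace(-.07); print(togo(P,r))
s=bot.read_camera("side"); e,r=pose(); C=e-r.apply([0,0,.0275])
print(dark(s,270,310,170,230,85),[proj(s,[C+.069*np.array([-np.cos(np.radians(a)),-.018,-np.sin(np.radians(a))])]).round(1).tolist() for a in (22,30,45)])
```

```text
[-0.33730124 -0.04208296 -1.21940572] [0.00115784 0.52139753 0.02140301]
(array([-0.0026,  0.0014, -0.0003]), array([0. , 0.3, 4.6]))
[(np.int32(45), [270, 189, 9, 11], [273.5, 193.4])] [[[272.9, 193.5]], [[272.0, 194.9]], [[269.7, 196.6]]]
```

Emit:
{"method": "jog_arm", "body": {
  "motion": [
    [0, 0, 0, 0, 0, 3, 25],
    [0, 0, 0, 0, 0, 4, 25],
    [0, 0, 0, 0, 0, 4, 25]
  ]
}}

```text
t: 20.5
eef_pos: [0.6494, -0.0808, 0.0474]
tool_rot: [0.192, -0.008, 0.981, 0.0]
contact_force: [-0.9, -0.5, -1.1]
gripper_width: 0.412
grasp_force: 48.6
```

Emit:
{"method": "jog_arm", "body": {
  "motion": [
    [0, 0, 0, 0, 0, 1.5, 25],
    [0, 0, 0, 0, 0, 1.5, 25],
    [0, 0, 0, 0, 0, 1.5, 40],
    [0, 0, 0, 0, 0, 1.5, 50],
    [0, 0, 0, 0, 0, 1.5, 50],
    [0, 0, 0, 0, 0, -20, 50],
    [0, 0, 0, 0, 0, -60, 50],
    [0, 0, 0, 0, 0, -110, 50],
    [0, 0, 0, 0, 0, -150, 50]
  ]
}}

```text
t: 21.62
eef_pos: [0.5925, -0.0812, 0.1878]
tool_rot: [0.192, -0.009, 0.981, 0.0]
contact_force: [-0.4, 0.1, 0.9]
gripper_width: 0.583
grasp_force: 0.0
```

Run:
```python
from h import *
o=bot.get_obs(); print(o["eef_pos"],o["contact_force"],o["q"].round(2))
s=bot.read_camera("side");p=bot.read_camera("top")
C=tplace(-.07,xb=-.01,g=0)[0]; u=np.array([np.cos(np.radians(22)),0,np.sin(np.radians(22))])
for q in (s,p):
  print(dark(q,260,330,130,230,80)); print([x for x in blobs(q) if 260<x[2][0]<400 and 120<x[2][1]<240])
  print("exp caps",proj(q,[C+.069*u,C,C-.069*u]).round(1).tolist())
  print([(d["score"],d["xy"]) for d in bot.tip_of("carrier1",q)])
```

```text
[ 0.59245259 -0.0811961   0.18779111] [-0.36905498  0.12195206  0.86344713] [ 0.85  0.33 -0.94  2.04  0.5   0.57  1.2 ]
[(np.int32(389), [260, 130, 31, 27], [273.0, 139.6]), (np.int32(19), [306, 130, 9, 13], [309.6, 135.9]), (np.int32(61), [267, 189, 12, 12], [272.6, 194.3]), (np.int32(17), [309, 201, 6, 7], [311.9, 203.5])]
[(96, [295, 114, 16, 14], [302.1, 120.3]), (54, [305, 117, 12, 12], [310.6, 122.5]), (77, [351, 179, 12, 10], [356.8, 183.5]), (83, [340, 191, 12, 11], [345.8, 196.0])]
exp caps [[243.6, 166.0], [258.4, 180.7], [273.6, 195.7]]
[(0.94, [330.4, 235.1]), (0.91, [422.3, 188.9]), (0.84, [353.1, 191.7]), (0.79, [255.6, 177.0]), (0.62, [286.4, 280.3])]
[(np.int32(205), [285, 148, 42, 20], [301.5, 154.9]), (np.int32(15), [284, 164, 6, 3], [286.7, 164.9]), (np.int32(36), [293, 178, 13, 29], [298.6, 192.4])]
[(295, [236, 202, 69, 7], [272.0, 204.3]), (136, [372, 222, 17, 10], [380.4, 226.7])]
exp caps [[306.2, 126.4], [305.4, 150.3], [304.5, 173.5]]
[(0.97, [237.9, 249.6]), (0.76, [304.7, 149.6]), (0.68, [422.0, 285.9]), (0.62, [306.6, 244.8]), (0.47, [366.6, 230.3])]
```

Run:
```python
from h import *
print(togo([.4114,-.2713,.2],down(.112)))
```

```text
(array([0.2825, 0.3163, 1.4552]), array([ 166.2, -186.4,  -81.3]))
```

Emit:
{"method": "jog_arm", "body": {
  "motion": [
    [0.2825, 0.3163, 1.4552, 40, -45, -81, 60],
    [0.2825, 0.3163, 1.4552, 80, -90, -81, 60],
    [0.2825, 0.3163, 1.4552, 120, -135, -81, 60],
    [0.2825, 0.3163, 1.4552, 166.2, -186.4, -81.3, 60],
    [0.2825, 0.3163, 1.4552, 166.2, -186.4, -81.3, 60],
    [0.2825, 0.3163, 1.4552, 166.2, -186.4, -81.3, 60],
    [0.2825, 0.3163, 1.4552, 166.2, -186.4, -81.3, 60],
    [0.2825, 0.3163, 1.4552, 166.2, -186.4, -81.3, 60],
    [0.2825, 0.3163, 1.4552, 166.2, -186.4, -81.3, 60],
    [0.2825, 0.3163, 1.4552, 166.2, -186.4, -81.3, 60]
  ]
}}

```text
t: 23.08
eef_pos: [0.4112, -0.2704, 0.1986]
tool_rot: [-0.001, 0.665, 0.747, -0.0]
contact_force: [-0.7, -0.4, -0.4]
gripper_width: 0.698
grasp_force: 0.0
```

Run:
```python
from h import *
print(pose()[0],bot.get_obs()["q"].round(2),togo([.4114,-.2713,-.006],down(.112)))
s=bot.read_camera("side"); print([x for x in blobs(s) if 320<x[2][0]<380 and 160<x[2][1]<240], dark(s,260,300,180,220,80))
```

```text
[ 0.41116587 -0.27041518  0.19863006] [ 1.07  0.26 -0.71  1.95  0.2   1.    0.38] (array([-0.0016, -0.0016,  0.0047]), array([ -1.2,   0.5, 204.6]))
[(77, [351, 179, 12, 10], [356.8, 183.5]), (82, [340, 191, 12, 11], [345.7, 196.0])] [(np.int32(62), [267, 189, 12, 12], [272.6, 194.2])]
```

Emit:
{"method": "jog_arm", "body": {
  "motion": [
    [0, 0, 0, -1, 0.5, 60, 60],
    [0, 0, 0, -1, 0.5, 120, 60],
    [0, 0, 0, -1, 0.5, 175, 60],
    [0, 0, 0, -1, 0.5, 203, 60],
    [0, 0, 0, -1, 0.5, 203, 60],
    [0, 0, 0, -1, 0.5, 203, 25],
    [0, 0, 0, -1, 0.5, 203, 25],
    [0, 0, 0, -1, 0.5, 203, 25],
    [0, 0, 0, -1, 0.5, 203, 25]
  ],
  "grip_force": 45
}}

```text
t: 24.25
eef_pos: [0.4127, -0.2721, -0.0018]
tool_rot: [0.001, 0.666, 0.746, -0.0]
contact_force: [-2.3, 1.1, 7.2]
gripper_width: 0.408
grasp_force: 45.6
```

Emit:
{"method": "jog_arm", "body": {
  "motion": [
    [0, 0, 0, 0, 0, -10, 25],
    [0, 0, 0, 0, 0, -25, 25],
    [0, 0, 0, 0, 0, -45, 25],
    [0, 0, 0, 0, 0, -45, 25],
    [0, 0, 0, 0, 0, -45, 25],
    [0, 0, 0, 0, 0, -45, 25]
  ]
}}

```text
t: 25.0
eef_pos: [0.4113, -0.2713, 0.0409]
tool_rot: [-0.001, 0.666, 0.746, -0.0]
contact_force: [0.5, 0.6, -2.2]
gripper_width: 0.412
grasp_force: 45.6
```

Run:
```python
from h import *
o=bot.get_obs(); print(o["contact_force"],o["torque"])
e,r=pose(); C=e-r.apply([0,0,.0275]); a=1.683; u=np.array([np.cos(a),np.sin(a),0])
for n in ("side","top"):
    q=bot.read_camera(n); print(n,dark(q,320,410,150,245,70),[x for x in blobs(q) if 320<x[2][0]<410 and 150<x[2][1]<240])
    for k in (-.4,0,.4): print(k,proj(q,[C+.069*(u*np.cos(k)+[0,0,np.sin(k)]),C-.069*(u*np.cos(k)+[0,0,np.sin(k)])]).round(1).tolist())
```

```text
[ 0.45984413  0.63501977 -2.24605924] [0.07809952 0.02001795 0.01476155]
side [(np.int32(747), [334, 150, 41, 36], [354.5, 161.8]), (np.int32(142), [335, 180, 14, 15], [341.5, 187.1])] []
-0.4 [[340.6, 198.8], [361.9, 163.8]]
0 [[340.4, 193.4], [361.8, 169.4]]
0.4 [[342.0, 185.8], [360.1, 176.7]]
top [(np.int32(36), [405, 183, 5, 12], [407.7, 189.6]), (np.int32(262), [377, 198, 12, 34], [383.3, 213.5]), (np.int32(303), [367, 200, 17, 45], [373.4, 224.5]), (np.int32(21), [328, 202, 3, 7], [329.0, 205.0]), (np.int32(141), [345, 221, 12, 15], [350.1, 228.2]), (np.int32(9), [393, 225, 2, 8], [393.9, 228.9])] [(101, [356, 223, 13, 10], [361.7, 227.4])]
-0.4 [[347.3, 229.7], [395.4, 224.2]]
0 [[347.1, 229.3], [394.6, 224.8]]
0.4 [[350.6, 228.6], [390.1, 225.6]]
```

```bash
sed -i 's/def tplace(yb,tilt=22,xb=-.004,h=0,g=.0275)/def tplace(yb,tilt=22,xb=-.004,h=0,g=.0275,sg=1)/; s/down(RY+np.pi\/2)$/down(RY+sg*np.pi\/2)/' h.py; grep -n "sg" h.py
python3 - <<'E'
from h import *
P,r=tplace(0,h=.11,g=.022,sg=-1,tilt=0); print(P,togo(P,r))
P,r=tplace(0,h=.06,g=.022,sg=-1); print(P,r.apply([0,0,1]))
E
```

```text
29:def tplace(yb,tilt=22,xb=-.004,h=0,g=.0275,sg=1):
32:    rot=R.from_euler('z',RY)*R.from_euler('y',-np.radians(tilt))*R.from_euler('z',-RY)*down(RY+sg*np.pi/2)
[ 0.63780095 -0.0107016   0.16004525] (array([-0.0029,  0.    ,  1.666 ]), array([ 233.6,  254.1, -119.1]))
[ 0.6235682  -0.01095782  0.10727824] [ 0.37454591  0.00674255 -0.92718385]
```

Emit:
{"method": "jog_arm", "body": {
  "motion": [
    [0, 0, 0, 0, 0, -60, 25],
    [0, 0, 0.18, 0, 0, -120, 25],
    [0, 0, 0.36, 15, 16, -150, 25],
    [0, 0, 0.54, 45, 50, -150, 25],
    [0, 0, 0.72, 80, 88, -150, 25],
    [0, 0, 0.9, 115, 126, -150, 25],
    [0, 0, 1.08, 150, 164, -150, 25],
    [0, 0, 1.26, 180, 196, -150, 25],
    [0, 0, 1.44, 210, 228, -150, 25],
    [0, 0, 1.62, 233.6, 254.1, -150, 25]
  ]
}}

```text
t: 26.35
eef_pos: [0.6388, -0.0089, 0.1907]
tool_rot: [-0.001, 1.0, 0.03, -0.001]
contact_force: [-0.3, -0.1, -2.0]
gripper_width: 0.412
grasp_force: 46.8
```

Run:
```python
from h import *
o=bot.get_obs(); print(o["eef_pos"],o["q"].round(2),o["torque"])
P,r=tplace(0,h=.06,g=.022,sg=-1); print(togo(P,r))
```

```text
[ 0.63878162 -0.00886158  0.19066215] [ 0.25  0.48 -0.46  1.64  0.23  1.08 -1.79] [-0.05316093 -0.07428031  0.00313658]
(array([-0.0094,  0.386 ,  0.0407]), array([-15.1,   1.3,  83.4]))
```

Emit:
{"method": "jog_arm", "body": {
  "motion": [
    [0, 0.13, 0.04, -5, 1, 0, 25],
    [0, 0.26, 0.04, -10, 1, 20, 25],
    [-0.009, 0.386, 0.04, -15, 1.3, 50, 25],
    [-0.009, 0.386, 0.04, -15, 1.3, 83, 25],
    [-0.009, 0.386, 0.04, -15, 1.3, 83, 25],
    [-0.009, 0.386, 0.04, -15, 1.3, 83, 25]
  ]
}}

```text
t: 27.1
eef_pos: [0.6246, -0.0126, 0.1098]
tool_rot: [-0.002, 0.981, 0.012, 0.192]
contact_force: [0.5, -0.2, -1.6]
gripper_width: 0.411
grasp_force: 46.9
```

Run:
```python
from h import *
o=bot.get_obs(); print(o["eef_pos"],o["contact_force"],o["q"].round(2),o["gripper_width"])
P,r=tplace(0,h=0,g=.022,sg=-1); print(togo(P,r))
s=bot.read_camera("side"); e,r=pose(); C=e-r.apply([0,0,.022])
print(dark(s,225,320,160,260,85),[proj(s,[C+.069*np.array([-np.cos(np.radians(a)),-.018,-np.sin(np.radians(a))])]).round(1).tolist() for a in (0,22,45)])
```

```text
[ 0.62461399 -0.01262691  0.10976801] [ 0.48601993 -0.23696414 -1.59592575] [ 0.2   0.37 -0.35  2.08  0.46  0.36 -2.05] 0.4108281232169064
(array([-0.0023, -0.0027,  0.005 ]), array([-2. , -1.6, 61.9]))
[(np.int32(28), [225, 160, 9, 6], [228.5, 162.0]), (np.int32(336), [234, 160, 33, 24], [248.4, 168.6]), (np.int32(65), [267, 188, 12, 13], [272.6, 194.1]), (np.int32(49), [251, 194, 15, 10], [258.0, 198.7]), (np.int32(19), [309, 201, 6, 7], [311.9, 203.5]), (np.int32(26), [244, 255, 8, 5], [246.8, 257.7])] [[[262.5, 189.1]], [[261.7, 194.9]], [[258.4, 198.3]]]
```

Carrier hangs at 45° heavy end low, as for the first. Descend.

Emit:
{"method": "jog_arm", "body": {
  "motion": [
    [0, 0, 0, -1.5, -1.5, 20, 25],
    [0, 0, 0, -1.5, -1.5, 35, 25],
    [0, 0, 0, -1.5, -1.5, 44, 25],
    [0, 0, 0, -1.5, -1.5, 51, 25],
    [0, 0, 0, -1.5, -1.5, 56, 25],
    [0, 0, 0, -1.5, -1.5, 58, 25],
    [0, 0, 0, -1.5, -1.5, 58, 25]
  ]
}}

```text
t: 28.02
eef_pos: [0.6435, -0.0112, 0.0542]
tool_rot: [-0.002, 0.981, 0.011, 0.191]
contact_force: [-0.2, -0.0, -1.1]
gripper_width: 0.403
grasp_force: 47.1
```

Run:
```python
from h import *
o=bot.get_obs(); print(o["contact_force"])
P,r=tplace(0,h=0,g=.022,sg=-1); print(togo(P,r))
s=bot.read_camera("side"); e,r=pose(); C=e-r.apply([0,0,.022])
print(dark(s,235,285,180,230,85),[proj(s,[C+.069*np.array([-np.cos(np.radians(a)),-.018,-np.sin(np.radians(a))])]).round(1).tolist() for a in (22,30,45)])
```

```text
[-0.18850207 -0.04153569 -1.0761951 ]
(array([-0.0017, -0.0009,  0.0048]), array([ 1.4, -0.6,  3.4]))
[(np.int32(141), [235, 180, 20, 15], [242.4, 185.3]), (np.int32(64), [267, 189, 12, 12], [272.5, 194.2]), (np.int32(63), [252, 201, 12, 12], [257.3, 206.1])] [[[257.9, 206.0]], [[257.1, 207.3]], [[254.9, 209.0]]]
```

Emit:
{"method": "jog_arm", "body": {
  "motion": [
    [0, 0, 0, 0, 0, 2, 25],
    [0, 0, 0, 0, 0, 3, 25],
    [0, 0, 0, 0, 0, 3, 25],
    [0, 0, 0, 0, 0, 3, 40],
    [0, 0, 0, 0, 0, 3, 50],
    [0, 0, 0, 0, 0, 3, 50],
    [0, 0, 0, 0, 0, -20, 50],
    [0, 0, 0, 0, 0, -60, 50],
    [0, 0, 0, 0, 0, -110, 50],
    [0, 0, 0, 0, 0, -160, 50]
  ]
}}

```text
t: 29.32
eef_pos: [0.5827, -0.0126, 0.2037]
tool_rot: [-0.002, 0.982, 0.011, 0.191]
contact_force: [-0.2, -1.7, 1.8]
gripper_width: 0.588
grasp_force: 0.0
```

Run:
```python
from h import *
o=bot.get_obs(); print(o["eef_pos"],o["contact_force"],o["q"].round(2))
s=bot.read_camera("side");p=bot.read_camera("top")
u=np.array([np.cos(np.radians(22)),0,np.sin(np.radians(22))])
for q in (s,p):
  print(dark(q,220,330,110,230,80))
  for y in (-.07,0):
    C=tplace(y,xb=-.01,g=0)[0]; print("exp caps",proj(q,[C+.069*u,C,C-.069*u]).round(1).tolist())
ends=[(e,onz(p,e,.01)) for e in ((233.2,205),(329,205))]
B=(ends[0][1]+ends[1][1])/2; d=ends[0][1]-ends[1][1]; yaw=np.arctan2(d[1],d[0])-np.pi/2
print("bar",B,yaw,[x for x in dark(p,220,340,195,215)],dark(s,190,340,190,300))
print(togo([B[0],B[1],.1],down(yaw)))
```

```text
[ 0.58266143 -0.01256626  0.20371286] [-0.24284508 -1.67433637  1.80380954] [ 0.37  0.18 -0.52  2.07  0.26  0.54 -1.87]
[(np.int32(995), [237, 110, 60, 62], [261.3, 138.2]), (np.int32(23), [306, 123, 14, 20], [311.9, 132.9]), (np.int32(46), [221, 170, 11, 13], [225.5, 175.3]), (np.int32(61), [267, 189, 12, 12], [272.6, 194.3]), (np.int32(65), [252, 200, 12, 13], [257.5, 206.1]), (np.int32(17), [309, 201, 6, 7], [311.9, 203.5])]
exp caps [[243.6, 166.0], [258.4, 180.7], [273.6, 195.7]]
exp caps [[227.7, 177.1], [242.9, 192.3], [258.3, 207.8]]
[(np.int32(54), [275, 123, 14, 4], [281.7, 124.5]), (np.int32(56), [299, 123, 15, 4], [305.8, 124.5]), (np.int32(174), [255, 149, 43, 17], [272.1, 155.8]), (np.int32(86), [304, 155, 14, 41], [311.0, 168.6]), (np.int32(28), [232, 201, 4, 9], [233.4, 205.1]), (np.int32(16), [328, 201, 2, 9], [328.4, 205.0])]
exp caps [[306.2, 126.4], [305.4, 150.3], [304.5, 173.5]]
exp caps [[282.0, 126.4], [281.5, 150.3], [281.0, 173.5]]
bar [ 0.47798972 -0.01315124  0.01      ] 0.016926069142011446 [(np.int32(17), [232, 202, 3, 7], [233.2, 205.1]), (np.int32(21), [328, 202, 3, 7], [329.0, 205.0])] [(np.int32(31), [268, 191, 10, 10], [271.8, 196.0]), (np.int32(18), [253, 204, 9, 8], [257.3, 208.0]), (np.int32(21), [244, 257, 8, 6], [247.4, 259.9])]
(array([ 0.3086, -0.3081, -1.5426]), array([-140.4,   -1.9,   58.7]))
```

Emit:
{"method": "jog_arm", "body": {
  "motion": [
    [0.3086, -0.3081, -1.5426, -30, 0, 0, 50],
    [0.3086, -0.3081, -1.5426, -60, -1, 0, 50],
    [0.3086, -0.3081, -1.5426, -100, -2, 0, 50],
    [0.3086, -0.3081, -1.5426, -140, -2, 20, 50],
    [0.3086, -0.3081, -1.5426, -140, -2, 20, 50],
    [0.3086, -0.3081, -1.5426, -140, -2, 20, 50],
    [0.3086, -0.3081, -1.5426, -140, -2, 20, 50],
    [0.3086, -0.3081, -1.5426, -140, -2, 58, 50],
    [0.3086, -0.3081, -1.5426, -140, -2, 58, 50],
    [0.3086, -0.3081, -1.5426, -140, -2, 58, 50]
  ]
}}

```text
t: 30.68
eef_pos: [0.4756, -0.0123, 0.0953]
tool_rot: [-0.004, 0.701, 0.713, -0.002]
contact_force: [-1.0, -0.7, -0.1]
gripper_width: 0.583
grasp_force: 0.0
```

Run:
```python
from h import *
print(pose()[0],bot.get_obs()["q"].round(2),togo([.478,-.0135,-.0205],down(.018)))
```

```text
[ 0.47558582 -0.01230192  0.09529922] [ 0.54  0.42 -0.78  2.08  0.4   0.81 -0.45] (array([-0.0093, -0.0026, -0.0007]), array([ -1.5,   3.5, 115.8]))
```

Emit:
{"method": "jog_arm", "body": {
  "motion": [
    [-0.007, -0.002, 0, -1.2, 3, 50, 50],
    [-0.007, -0.002, 0, -1.2, 3, 95, 50],
    [-0.007, -0.002, 0, -1.2, 3, 110, 50],
    [-0.007, -0.002, 0, -1.2, 3, 110, 50],
    [-0.007, -0.002, 0, -1.2, 3, 110, 50]
  ]
}}

```text
t: 31.3
eef_pos: [0.4789, -0.014, -0.0124]
tool_rot: [0.001, 0.701, 0.713, 0.0]
contact_force: [0.1, -1.0, -0.3]
gripper_width: 0.587
grasp_force: 0.0
```

Run:
```python
from h import *
print(pose()[0],bot.get_obs()["contact_force"],togo([.478,-.0135,-.0205],down(.018)))
```

```text
[ 0.47887555 -0.01400365 -0.01237191] [ 0.12956763 -0.96102865 -0.32822938] (array([ 0.0013,  0.0008, -0.0013]), array([ 0.5, -0.9,  8.1]))
```

Emit:
{"method": "jog_arm", "body": {
  "motion": [
    [0, 0, 0, 0.5, -0.5, 7, 50],
    [0, 0, 0, 0.5, -0.5, 7, 50],
    [0, 0, 0, 0.5, -0.5, 7, 15],
    [0, 0, 0, 0.5, -0.5, 7, 15],
    [0, 0, 0, 0.5, -0.5, 7, 15],
    [0, 0, 0, 0.5, -0.5, 7, 15]
  ],
  "grip_force": 60
}}

```text
t: 32.05
eef_pos: [0.4774, -0.0136, -0.0203]
tool_rot: [0.0, 0.701, 0.713, -0.001]
contact_force: [-1.4, -0.6, 5.0]
gripper_width: 0.262
grasp_force: 59.3
```

Emit:
{"method": "jog_arm", "body": {
  "motion": [
    [0, 0, 0, 0, 0, -40, 15],
    [0, 0, 0, 0, 0, -100, 15],
    [0, 0, 0, 0, 0, -160, 15],
    [0, 0, 0, 0, 0, -200, 15],
    [0, 0, 0, 1.5, 60, -200, 15],
    [0, 0, 0, 1.5, 120, -200, 15],
    [0, 0, 0, 1.5, 170, -200, 15],
    [0, 0, 0, 1.5, 186, -200, 15],
    [0, 0, 0, 1.5, 186, -200, 15]
  ]
}}

```text
t: 33.17
eef_pos: [0.6634, -0.0085, 0.1778]
tool_rot: [-0.001, 0.701, 0.713, -0.001]
contact_force: [-0.9, -0.4, -1.7]
gripper_width: 0.26
grasp_force: 60.1
```

Run:
```python
from h import *
o=bot.get_obs(); print(o["eef_pos"],o["contact_force"],togo([.6639,-.0105,.098],down(.018)))
p=bot.read_camera("top"); s=bot.read_camera("side")
print(dark(p,205,350,100,155))
z=o["eef_pos"][2]+.020; 
for y in (.145,-.145): print(proj(p,[[*rk(.015,y),z+.012]]),proj(s,[[*rk(.015,y),z+.007]]))
print(dark(s,180,330,80,220,75))
```

```text
[ 0.66344469 -0.00850082  0.17779524] [-0.91038633 -0.44807973 -1.70888798] (array([-0.0029, -0.0001, -0.0008]), array([-2. ,  0.6, 79.8]))
[(np.int32(183), [267, 105, 22, 27], [277.4, 120.0]), (np.int32(35), [224, 121, 5, 10], [225.9, 125.7]), (np.int32(9), [285, 135, 3, 5], [285.9, 137.2])]
[[226.68212665 124.84810914]] [[192.79645239 178.44566908]]
[[338.02562363 124.92299589]] [[265.05138953 130.76784796]]
[(np.int32(32), [204, 80, 7, 8], [207.5, 83.1]), (np.int32(1162), [209, 95, 39, 62], [227.2, 124.2]), (np.int32(410), [272, 97, 29, 33], [285.8, 112.6]), (np.int32(19), [263, 128, 7, 7], [266.3, 130.8]), (np.int32(45), [237, 159, 11, 13], [241.6, 164.2]), (np.int32(43), [224, 170, 11, 12], [228.3, 175.2]), (np.int32(44), [189, 175, 9, 8], [192.6, 178.8]), (np.int32(60), [267, 189, 12, 12], [272.6, 194.3]), (np.int32(45), [254, 202, 11, 11], [259.0, 206.2])]
```

Emit:
{"method": "jog_arm", "body": {
  "motion": [
    [-0.002, 0, 0, -2, 0.5, 20, 15],
    [-0.002, 0, 0, -2, 0.5, 45, 15],
    [-0.002, 0, 0, -2, 0.5, 62, 15],
    [-0.002, 0, 0, -2, 0.5, 70, 15],
    [-0.002, 0, 0, -2, 0.5, 75, 15],
    [-0.002, 0, 0, -2, 0.5, 75, 15]
  ]
}}

```text
t: 34.02
eef_pos: [0.6639, -0.0107, 0.1041]
tool_rot: [0.001, 0.701, 0.713, 0.0]
contact_force: [-0.2, -0.1, -1.9]
gripper_width: 0.26
grasp_force: 60.1
```

Run:
```python
from h import *
o=bot.get_obs(); print(o["eef_pos"],o["contact_force"],o["torque"],togo([.6639,-.0105,.098],down(.018)))
s=bot.read_camera("side")
b=cv2.resize(s["pixels"][125:225,180:310,::-1],(780,600),interpolation=cv2.INTER_CUBIC); cv2.imwrite("pics/m.png",b)
```

```text
[ 0.66387992 -0.01070292  0.10409273] [-0.22637801 -0.09853726 -1.89726859] [-0.01979806 -0.04303422  0.02363164] (array([ 0.001 ,  0.0007, -0.0007]), array([0.2, 0. , 6.1]))
```

View pics/m.png

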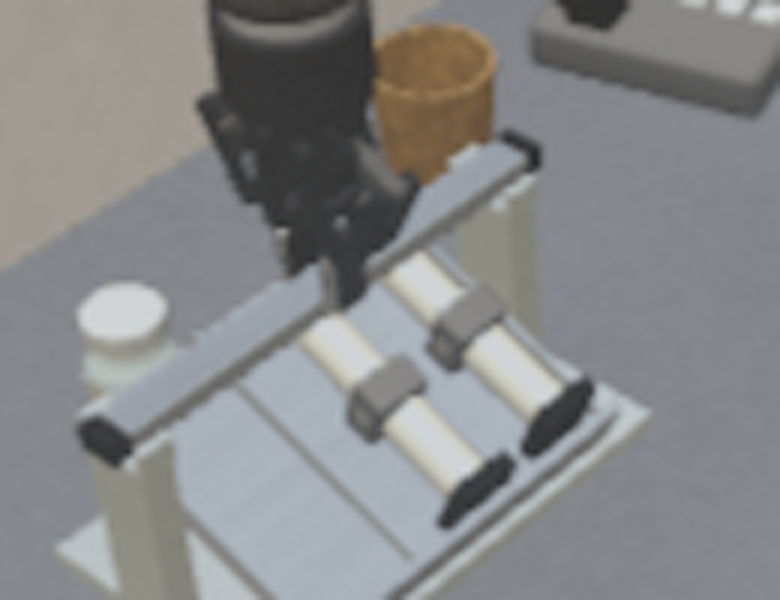

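Emit:
{"method": "jog_arm", "body": {
  "motion": [
    [0, 0, 0, 0, 0, 3, 15],
    [0, 0, 0, 0, 0, 6, 15],
    [0, 0, 0, 0, 0, 6.5, 15],
    [0, 0, 0, 0, 0, 6.5, 15]
  ]
}}

```text
t: 34.58
eef_pos: [0.6639, -0.0108, 0.0978]
tool_rot: [0.001, 0.701, 0.713, 0.0]
contact_force: [-1.4, -0.2, 2.1]
gripper_width: 0.259
grasp_force: 60.5
```

Contact with the saddle floors; release gently and back off.

Emit:
{"method": "jog_arm", "body": {
  "motion": [
    [0, 0, 0, 0, 0, 0.5, 15],
    [0, 0, 0, 0, 0, 0.5, 30],
    [0, 0, 0, 0, 0, 0.5, 50],
    [0, 0, 0, 0, 0, 0.5, 50],
    [0, 0, 0, 0, 0, 0.5, 50],
    [0, 0, 0, 0, 0, -20, 50],
    [0, 0, 0, 0, 0, -60, 50],
    [0, 0, 0, 0, -60, -110, 50],
    [0, 0, 0, 0, -120, -130, 50],
    [0, 0, 0, 0, -170, -130, 50]
  ]
}}

```text
t: 35.83
eef_pos: [0.4958, -0.0127, 0.23]
tool_rot: [0.002, 0.701, 0.713, 0.001]
contact_force: [-0.8, -1.5, 0.5]
gripper_width: 0.586
grasp_force: 0.0
```

Run:
```python
from h import *
o=bot.get_obs(); print(o["t"],o["eef_pos"],o["contact_force"])
p=bot.read_camera("top"); s=bot.read_camera("side")
for q,k in ((p,70),(s,75)):
  print(dark(q,185,350,100,215,k))
print("exp",[proj(s,[[*rk(.015,y),.125]]).round(1).tolist() for y in (.145,-.145)],[proj(p,[[*rk(.015,y),.132]]).round(1).tolist() for y in (.145,-.145)])
u=np.array([np.cos(np.radians(22)),0,np.sin(np.radians(22))])
print([x for x in blobs(p) if x[2][1]>120])
print([(d["score"],d["xy"]) for d in bot.tip_of("carrier1",p)])
```

```text
35.825 [ 0.49582443 -0.01271719  0.22998277] [-0.81811816 -1.53320408  0.49855687]
[(np.int32(15), [204, 103, 9, 9], [208.9, 107.9]), (np.int32(12), [309, 123, 5, 4], [311.2, 124.2]), (np.int32(17), [278, 124, 9, 3], [281.1, 124.6]), (np.int32(31), [229, 130, 4, 9], [230.3, 133.9]), (np.int32(36), [332, 130, 4, 9], [333.5, 134.0]), (np.int32(42), [254, 143, 10, 30], [258.3, 157.5])]
[(np.int32(1675), [253, 100, 48, 70], [277.0, 131.4]), (np.int32(109), [340, 150, 10, 15], [345.1, 156.9]), (np.int32(10), [238, 159, 9, 7], [241.9, 161.9]), (np.int32(60), [267, 189, 12, 12], [272.6, 194.3]), (np.int32(42), [194, 196, 8, 8], [197.4, 199.7]), (np.int32(45), [254, 202, 11, 11], [259.0, 206.2])]
exp [[[197.4, 199.8]], [[266.2, 151.6]]] [[[229.8, 133.5]], [[333.8, 133.6]]]
[(48, [232, 249, 10, 7], [236.4, 252.3]), (141, [556, 253, 4, 62], [558.0, 276.4]), (114, [254, 329, 28, 14], [267.1, 335.0]), (72, [300, 346, 13, 16], [305.3, 354.3]), (128, [235, 352, 14, 28], [240.6, 365.5]), (65, [303, 362, 10, 17], [307.2, 369.6])]
[(0.71, [421.6, 286.6]), (0.65, [236.3, 252.2])]
```

Run:
```python
from h import *
cv2.imwrite("pics/z.png",bot.read_camera("top")["pixels"][:,:,::-1])
```

```text
(no output)
```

View pics/z.png

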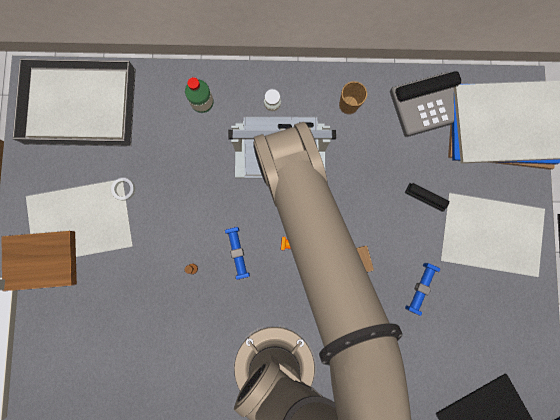

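The bar lies across both saddles at (229–336, row 134), on the same pixels as at the start. No white carrier is left on the counter, and the bystanders in view have not moved.

```bash
python3 -c "
from station import bot
print(bot.hand_in())"
```

```text
the job is handed in; nothing more can be done
None
```

I handed the job in at about 36 s: both white carriers lie heavy end low, one in the middle lane and one in the y = -70 lane, roughly 5 mm from the stop, and the bar is back seated across both saddles. On the first try at the outer lane, the gripper pushed sideways against what was probably the saddle post, with about 10 N at the wrist; I backed off and placed that carrier with the tool tilted.

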